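# Zero the pad grinder's feed selector and click it to four

### The job

Set the feed selector of the pad grinder with a fingertip: push its lever anticlockwise back to the zero stop beside the red dot, then push it clockwise exactly four clicks from zero, without letting it go on to the fifth. Only push the side of the lever, never pinch it between the fingers, and leave the crank and the loose parts on and around the grinder where they are. Finish clear, with the lever resting in the fourth click.

Things in the scene. Friction and masses are not known exactly. Their poses are not given: they have to be found in the camera images.
- selector (a joint): Angle of the feed selector, rad: 0 = lever at the zero stop (red dot), growing clockwise from above. A spring detent holds it every 0.524 rad (30 degrees), 0 to 3.14 (other stop). Four clicks = 2.094. It starts at the first, second or third click. Leaving a click takes up to 0.14 N m (2.5 N pushed 55 mm from the axis); past half-way (0.26 rad) it snaps forward by itself into the next click.
- selector_axis (a point): The selector's vertical turning axis, at the top of the round plate under the lever (192 mm across, 55 mm above the bench; seven black ticks at 86 mm radius, one per click). Axes as the grinder's, z up. At angle 0 the lever points along this frame's -y; at angle a along (-sin a, -cos a, 0), so it sweeps the -x half, from -y by -x to +y.
- lever_tip (a point): Top of the lever's outer end, 70 mm from the axis, 34 mm above the plate. The lever is an upright bar 16 mm thick, 4 to 34 mm above the plate, from 16 mm behind the axis to the tip. Brass side: pushed to turn it clockwise; black side: anticlockwise. Under it a hub 44 mm across and 10 mm high on a flange 64 mm across and 4.5 mm high. Nothing else stands on the plate.
- zero_mark (a point): The zero tick on the plate, 86 mm from the axis; a red dot 12 mm across lies right beside it.
- crank_grip (a point): Middle of the steel crank handle at the grinder's +y end; must stay still. In the frame of selector_axis: green base plate x -110 to 110, y -105 to 365 mm; grinding wheel with guard at y 205 to 255, up to 245 mm above the bench; work rest at x -160 to -85, y 178 to 278, 104 mm above the bench.
- pad_blank: Black friction pad blank, 50 x 80 x 18 mm, loose on the grinder's work rest; origin at the centre of its underside.
- setting_block: Brass setting block, 40 x 60 x 30 mm, loose on the bench just beyond the selector; origin under its centre.
- nylon_roller: White nylon roller, 38 mm across, 55 mm high, standing on the bench just beyond the selector; origin under its centre.
- anchor_bolt_1: Iron anchor bolt standing on its hex head (36 mm across, 88 mm high) on the bench to the right; origin under its centre.
- anchor_bolt_2: A second, like anchor bolt; origin under its centre.

How it is judged (in metres and radians):
On the way, in this order (a step that is already met when the one before it is completed fails the run):
1. the lever is back at the zero stop (value of joint selector below 0.1 rad), for 0.2 s.
2. the lever has been turned clockwise to the fourth click (value of joint selector between 1.9744 and 2.2144 rad), for 0.2 s.
At the end, for the whole second after the job is handed in: The selector rests in the fourth click from zero (2.094 rad, within 0.12 rad), after having been at the zero stop (below 0.1 rad), and is not turning (all of step 2 and velocity of joint selector between -0.1 and 0.1 rad/s); the robot touches nothing.
It fails at once if the selector is turned past the fourth click, over the hump to the fifth (beyond 2.40 rad) (value of joint selector above 2.4 rad).
It fails at once if the lever is pinched: the fingers press both of its sides at once (over 0.5 N each) (contact force between the fingers and selector_c2 above 0.5 N and contact force between the fingers and selector_c3 above 0.5 N).
It fails at once if the crank handle is moved by more than 20 mm (distance of crank_grip from where it was at the start of the episode above 0.02 m).
It fails at once if a loose part (pad blank, setting block, roller, bolt) is moved or lifted by more than 15 mm (distance of any of pad_blank, setting_block, nylon_roller, anchor_bolt_1, anchor_bolt_2 from where it was at the start of the episode above 0.015 m).
It also fails if it takes over 64 s, if anything falls off the work surface, if the arm or the gripper's body presses on something with over 40 N, if the wrist force passes 120 N, or if a joint passes its speed limit or range.

### The arm

A 7-joint arm with a two-finger parallel gripper is mounted at the origin on the work surface. World frame = base frame: x ahead of the robot, y to its left, z up, the work surface at z = 0. Lengths are in m, angles in degrees, forces in N, time in s.
With the tool pointing down it reaches from about 0.425 to 0.875 m from the base axis. Payload 4.7 kg.
Tool frame: the origin (TCP) lies at the very end of the fingers, on their centre line; the grasp point (between the pads) lies 19 mm behind it; y points along the fingers, z is the direction in which the jaws open and shut, and the axes are right-handed (so a half turn about y gives the same grasp; the last joint's range is limited). The gripper opens to 87 mm and grips with 3 to 60 N. Pads are 19 mm wide; open, the fingers measure 117 mm over their backs; the gripper's body (75 mm by 190 mm) begins 51 mm behind the grasp point.
Start: joints at [69.506, 18.392, -4.016, 83.108, 1.295, 78.541, -3.26], TCP at [0.236, -0.606, 0.223] pointing down, gripper open.
Joint ranges: [-163.93, 163.93], [-17.29, 119.83], [-79.2, 71.16], [3.27, 140.29], [-89.18, 269.18], [5.43, 117.66], [-154.24, 154.24]. Speed limits (degrees/s): [147.25, 147.25, 180, 180, 180, 180, 180].

### API

Orientations are given as [roll, pitch, yaw] about the fixed x, y, z axes, in that order (R = Rz(yaw) Ry(pitch) Rx(roll)).
In Python, from cell import env gives the robot as it stands.
- The arm moves only by the shell command python3 -m pendant 'ROWS' [FORCE]. ROWS is JSON, one flat list of numbers, 7 for each row, row after row: the shift along the world's x, y, z in units of 40 mm (1.0 is 40 mm), then the turn, a rotation vector about the world's x, y, z in units of 10 degrees (1.0 is 10 degrees), then the finger opening in mm, from 0 to 87. In form: [x, y, z, wx, wy, wz, jaw, x, y, z, wx, wy, wz, jaw, ...]. A call has 1 to 10 rows; each row shifts and turns the commanded pose from where the row before left it; what a row does not reach is not made up. A row lasts 1/8 s, in which the tool goes at most 62.5 mm and 10.7 degrees, less where a joint would pass 70% of its speed; a pose out of reach is approached as far as the arm can. A call is refused whole if a number of a shift passes 1 or a number of a turn 1, either way. A call with a gripper value outside its range is refused whole. The fingers move at their own pace and stop on an object; FORCE is the grip in N (left out, the last holds). Time passes only in rows, so rows that do not move let the fingers close. It gives the time, the measured TCP pose, the force and the opening at its end, in the units of the state.
- env.get_obs(): the state, without advancing time (a new reading comes with each control period).
- env.read_camera(name): name is "side" or "top" or "wrist"; returns a dict with "image" (400x640x3 uint8, red, green, blue), "fx", "fy", "cx", "cy" (pixels), "k1" (the pictures are not rectified: a ray, as slopes to the right and down, at radius r is drawn at 1 + k1 r^2 times it, then the intrinsics apply), "cam_to_world" (4x4, takes a point from camera to world coordinates). Camera axes: x right, y up, looking along -z (the intrinsics and any distortion apply to the point x, -y, -z); pixel columns grow to the right and rows downward; lengths in m; the calibration is good to about 2 mm. A picture is of the moment at which its call begins. There is no depth.
- env.sign_off(): hands the job in, once; it reports no verdict.
The state is a dict: "time_s": time; "qpos": joint angles; "joint_velocities": joint speeds; "effort": joint torques, N m; "tool_pos": TCP position; "tool_rot": TCP orientation; "force": force on the tool from outside, world axes, zero at the start; "wrist_torque": the same for the moment, N m; "grip_width": finger opening in m.
Only numpy, scipy, OpenCV 4.12 (cv2) and the standard library are available. Lean on these libraries where they do the work, as an engineer would, in place of code of your own. Each camera call takes 0.05 s, during which the arm holds its last target.

## Working session

There is one attempt and no reset: what is moved stays moved. The work goes in short steps, Python scripts to look and compute and a shell command to move; the robot and the scene stay as the last step left them, time stands still between calls to the robot, and variables do not carry over. Pictures are saved under pics/ and viewed, and the job is handed in when it is done.

```bash
mkdir -p pics; ls; python3 - <<'E'
from cell import env
import cv2
o=env.get_obs()
print({k:o[k] for k in('time_s','tool_pos','tool_rot','force','grip_width')})
for n in('side','top','wrist'):
    c=env.read_camera(n); cv2.imwrite(f'pics/{n}0.png',c['image'][:,:,::-1]); print(n,[c[k] for k in('fx','fy','cx','cy','k1')],c['cam_to_world'])
E
```

```text
pics
{'time_s': 0.0, 'tool_pos': array([ 0.23584656, -0.60511021,  0.22146099]), 'tool_rot': array([-9.01098423e+01, -7.24217450e-03, -1.58700799e+02]), 'force': array([-0.25011104, -0.15846137, -0.09440971]), 'grip_width': 0.087260013455718}
side [443.3019930477126, 443.3019930477126, 318.8841884381036, 192.50789970474153, 0.018841910074231978] [[ 0.97208386  0.1508665  -0.17970052  0.36931208]
 [-0.23456603  0.64325026 -0.72884009 -0.82167705]
 [ 0.00563485  0.75064532  0.66068135  0.83535197]
 [ 0.          0.          0.          1.        ]]
top [512.9286284975691, 512.9286284975691, 320.73301661864616, 196.64745100577431, 0.017232071894499986] [[-0.02298154  0.99666078 -0.07835263  0.46073854]
 [-0.99956151 -0.02144308  0.02042021  0.0263656 ]
 [ 0.0186719   0.07878757  0.99671655  1.61598494]
 [ 0.          0.          0.          1.        ]]
wrist [311.1231613048689, 311.1231613048689, 317.29002548964417, 197.51075705481844, -0.035857772063283166] [[ 0.36397663  0.88760522  0.28227288  0.31430837]
 [-0.93140502  0.34763496  0.10786391 -0.57584943]
 [-0.00238735 -0.30217032  0.95325096  0.3846094 ]
 [ 0.          0.          0.          1.        ]]
```

View pics/side0.png

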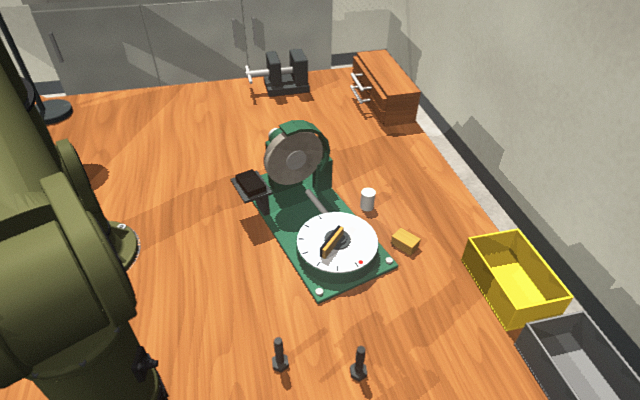

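View pics/top0.png

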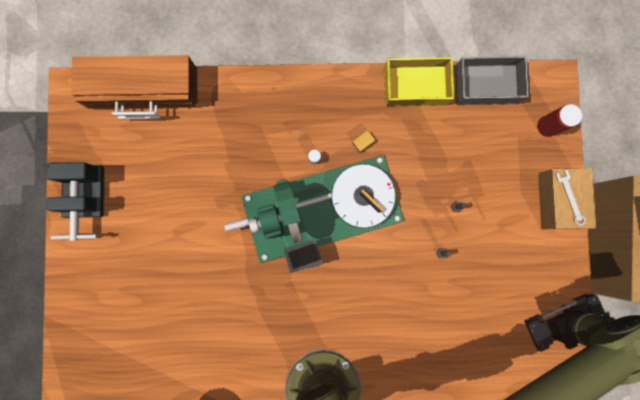

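View pics/wrist0.png

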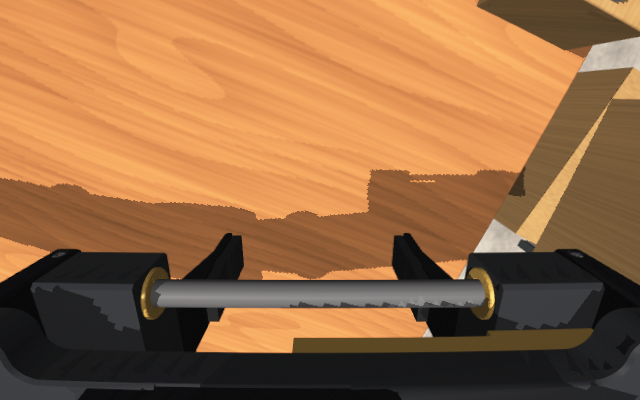

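The top view shows the selector plate centred near (364,196), with the red dot near (389,184) and the lever pointing down-right to about (384,212). The arm is at lower right. I'll enlarge this area.

```bash
python3 - <<'E'
import cv2
a=cv2.imread('pics/top0.png')[150:270,230:430]; cv2.imwrite('pics/topc.png',cv2.resize(a,(800,480),interpolation=cv2.INTER_CUBIC))
a=cv2.imread('pics/side0.png')[180:310,240:440]; cv2.imwrite('pics/sidec.png',cv2.resize(a,(800,520),interpolation=cv2.INTER_CUBIC))
E
```

```text
(no output)
```

View pics/topc.png

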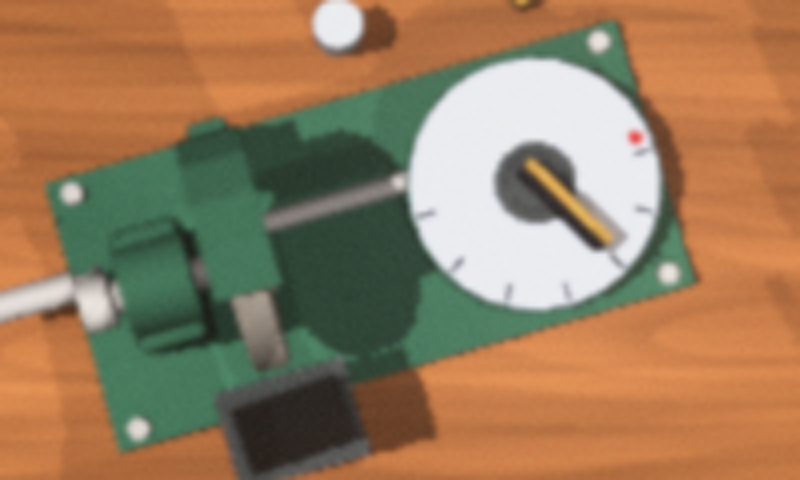

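View pics/sidec.png

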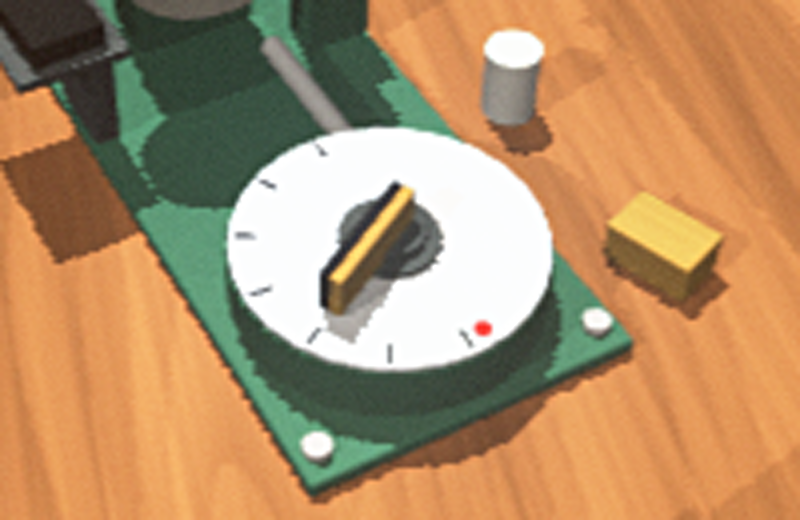

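```bash
cat > h.py <<'E'
import numpy as np, cv2
def world(c,uv,z):
    K=np.array([[c['fx'],0,c['cx']],[0,c['fy'],c['cy']],[0,0,1]])
    p=cv2.undistortPoints(np.array(uv,float).reshape(-1,1,2),K,np.array([c['k1'],0,0,0]))[:,0]
    M=np.array(c['cam_to_world']);d=np.c_[p[:,0],-p[:,1],-np.ones(len(p))]@M[:3,:3].T
    t=(z-M[2,3])/d[:,2];return M[:3,3]+d*t[:,None]
def pix(c,P):
    M=np.array(c['cam_to_world']);q=(np.atleast_2d(P)-M[:3,3])@M[:3,:3]
    K=np.array([[c['fx'],0,c['cx']],[0,c['fy'],c['cy']],[0,0,1]])
    q=q*[1,-1,-1];return cv2.projectPoints(q,np.zeros(3),np.zeros(3),K,np.array([c['k1'],0,0,0]))[0][:,0]
E
python3 - <<'E'
from cell import env
from h import *
from scipy.optimize import least_squares
t=env.read_camera('top');s=env.read_camera('side')
ct=np.array([(642,152),(644,210),(617,262),(568,292),(508,292),(458,264),(426,214)])/4+[230,150]-.375
cs=np.array([(466,338),(390,353),(317,335),(261,291),(245,235),(268,184),(321,150)])/4+[240,180]-.375
k=np.arange(7)*np.pi/6
for c,u in((t,ct),(s,cs)):
    W=world(c,u,.055)[:,:2]
    def f(p):
        R=np.array([[np.cos(p[2]),-np.sin(p[2])],[np.sin(p[2]),np.cos(p[2])]])
        return ((p[:2]+p[3]*np.c_[-np.sin(k),-np.cos(k)]@R.T)-W).ravel()
    r=least_squares(f,[.46,0,-1.,.086] if 0 else [.46,-.05,0,.086]);p=r.x
    print(p[:2],np.degrees(p[2]),p[3],abs(r.fun).max())
tip=lambda c,u:world(c,u,.089)
print(tip(t,[np.array([607,240])/4+[230,150]-.375]),tip(s,[np.array([330,280])/4+[240,180]-.375]))
print('roller/block',world(t,[(315,156)],.055),world(t,[(364,141)],.03),'bolts',world(t,[(457,206),(441,253)],.0))
E
```

```text
[ 0.58448697 -0.13598786] 14.839007301444608 0.08618037963795418 0.0007459446554681504
[ 0.58413709 -0.1346168 ] 14.98447357669025 0.0857838840188468 0.0013698651577779275
[[ 0.53800889 -0.18513343  0.089     ]] [[ 0.53425923 -0.18674088  0.089     ]]
roller/block [[0.70903516 0.00911457 0.055     ]] [[ 0.75733905 -0.14569519  0.03      ]] bolts [[ 0.54876878 -0.43775887  0.        ]
 [ 0.40197315 -0.38072741  0.        ]]
```

Top and side agree: the axis is at (0.584,-0.135), the grinder yaw is about 14.9°, and the lever is at click 2 (60°). The plan is to close the fingers, turn the jaw axis tangential, and start on the black side at (0.519,-0.148).

```bash
python3 -m pendant '[0.59,0.95,0,0,0,0.2,0,0.59,0.95,0,0,0,0.2,0,0.59,0.95,0,0,0,0.2,0,0.59,0.95,0,0,0,0.2,0,0.59,0.95,0,0,0,0.2,0,0.59,0.95,0,0,0,0.2,0,0.59,0.95,0,0,0,0.2,0,0.59,0.95,0,0,0,0.2,0,0.59,0.95,0,0,0,0.2,0,0.59,0.95,0,0,0,0.2,0]' 40
python3 -m pendant '[0.59,0.95,0,0,0,0.2,0,0.59,0.95,0,0,0,0.2,0,0,0,-0.8,0,0,0,0,0,0,-0.7,0,0,0,0,0,0,0,0,0,0,0,0,0,0,0,0,0,0]'
python3 - <<'E'
from cell import env
from h import *
for n in('side','wrist'):
    c=env.read_camera(n); cv2.imwrite(f'pics/{n}1.png',c['image'][:,:,::-1])
o=env.get_obs();print(o['qpos'])
E
```

```text
time_s: 1.5
tool_pos: [0.4727, -0.2244, 0.2227]
tool_rot: [-90.0, -0.0, -138.6]
force: [0.3, -0.0, -0.1]
grip_width: 0.0018
time_s: 2.25
tool_pos: [0.5199, -0.1499, 0.1637]
tool_rot: [-89.9, 0.0, -134.7]
force: [0.6, -0.2, -0.1]
grip_width: 0.0003
[ 39.47179652   9.05055651 -28.59482734 102.37815002   4.63672883
  69.57588096 -35.14635244]
```

View pics/side1.png

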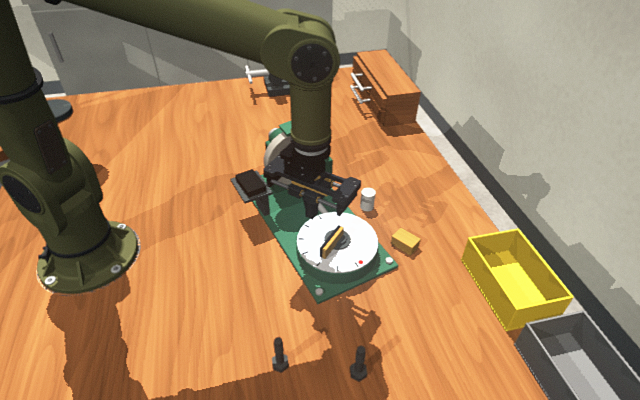

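View pics/wrist1.png

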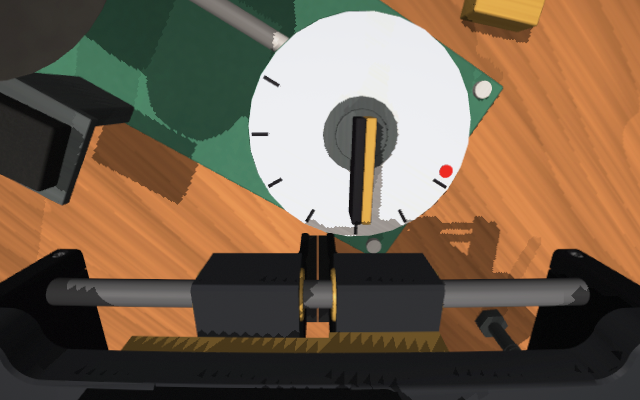

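```bash
python3 - <<'E'
from cell import env
from h import *
o=env.get_obs();p=o['tool_pos'];print(p)
A=np.array([.5843,-.1353,.055]);d=np.radians(-135.1)
tip=A+[.07*np.cos(d),.07*np.sin(d),.034]
for n in('side','wrist'):
    c=env.read_camera(n)
    print(n,'tcp',pix(c,p),'tip',pix(c,tip),'axis',pix(c,A),'target',pix(c,[.519,-.148,.067]))
c=env.read_camera('side');a=c['image'][160:280,250:420,::-1];cv2.imwrite('pics/s1c.png',cv2.resize(a,None,fx=4.5,fy=4.5,interpolation=cv2.INTER_CUBIC))
E
```

```text
[ 0.52024081 -0.14997306  0.16414885]
side tcp [[312.13105399 215.12885945]] tip [[322.10551157 248.91663931]] axis [[337.21356555 239.52976191]] target [[311.60203454 244.75388692]]
wrist tcp [[315.87567455 249.47598887]] tip [[358.20113699 223.43097283]] axis [[356.95109268 133.09456064]] target [[313.57674304 198.00634653]]
```

View pics/s1c.png

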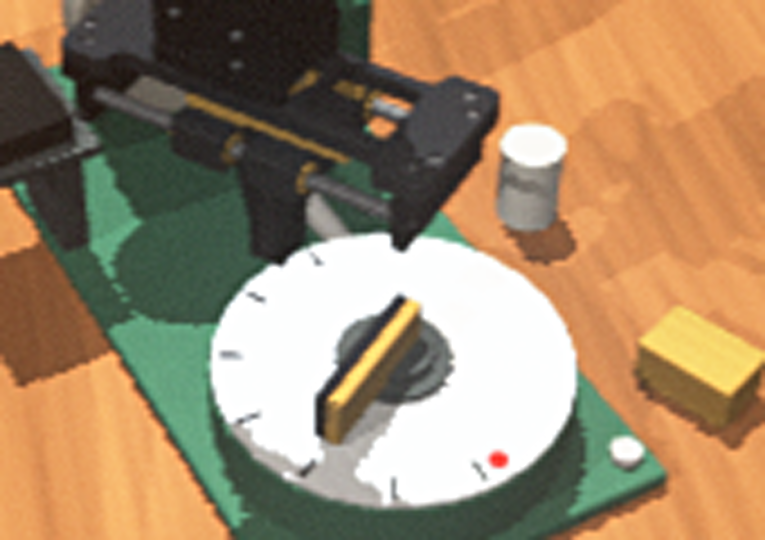

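The tip projects where it appears, so the calibration holds. Next I descend beside the black side to z≈0.068.

```bash
python3 -m pendant '[0,0.05,-0.8,0,0,0,0,0,0,-0.8,0,0,0,0,0,0,-0.8,0,0,0,0,0,0,0,0,0,0,0,0,0,0,0,0,0,0]'
python3 - <<'E'
from cell import env
from h import *
for n in('side','wrist'):
    c=env.read_camera(n); cv2.imwrite(f'pics/{n}2.png',c['image'][:,:,::-1])
o=env.get_obs();p=o['tool_pos'];print(p)
def T(a,r,off):  # off: + clockwise side
    d=np.radians(-75.1-a);u=np.array([np.cos(d),np.sin(d)]);t=np.array([u[1],-u[0]])
    return np.array([.5843,-.1353])+r*u+off*t
q=p[:2];yaw=60
for a in [60,55,50,45,40,35,30,25,20,15,10,5,2]:
    n=T(a,.055,.023);dl=(n-q)/.04;print(a,n.round(4),dl.round(2));q=n
E
```

```text
time_s: 3.12
tool_pos: [0.5203, -0.1478, 0.068]
tool_rot: [-89.9, 0.1, -134.7]
force: [-1.1, 0.2, 0.1]
grip_width: 0.0001
[ 0.52071979 -0.14799659  0.06843891]
60 [ 0.5291 -0.1578] [ 0.21 -0.25]
55 [ 0.5313 -0.1626] [ 0.05 -0.12]
50 [ 0.5339 -0.1671] [ 0.06 -0.11]
45 [ 0.5368 -0.1713] [ 0.07 -0.11]
40 [ 0.5401 -0.1753] [ 0.08 -0.1 ]
35 [ 0.5438 -0.179 ] [ 0.09 -0.09]
30 [ 0.5478 -0.1824] [ 0.1  -0.08]
25 [ 0.552  -0.1854] [ 0.11 -0.08]
20 [ 0.5565 -0.188 ] [ 0.11 -0.07]
15 [ 0.5612 -0.1903] [ 0.12 -0.06]
10 [ 0.5661 -0.1921] [ 0.12 -0.05]
5 [ 0.5711 -0.1934] [ 0.13 -0.03]
2 [ 0.5742 -0.194 ] [ 0.08 -0.02]
```

View pics/wrist2.png

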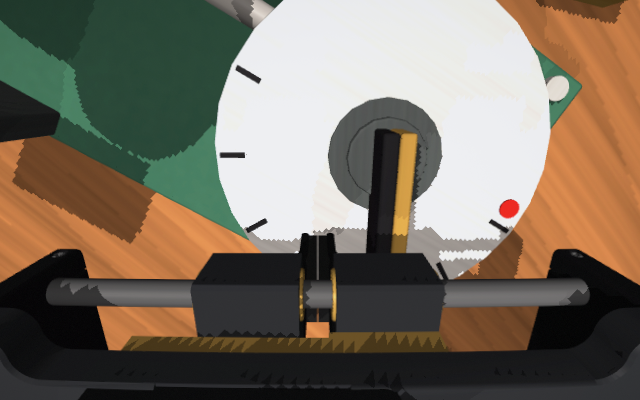

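The wrist view shows the closed fingers just left of the black side. Now I push anticlockwise along the arc.

```bash
python3 -m pendant '[0.1,-0.12,0,0,0,0,0,0.11,-0.13,0,0,0,0,0,0.05,-0.12,0,0,0,0.5,0,0.06,-0.11,0,0,0,0.5,0,0.07,-0.11,0,0,0,0.5,0,0.08,-0.10,0,0,0,0.5,0,0.09,-0.09,0,0,0,0.5,0,0.10,-0.08,0,0,0,0.5,0,0.11,-0.08,0,0,0,0.5,0,0,0,0,0,0,0,0]'
python3 - <<'E'
from cell import env
from h import *
for n in('side','wrist'):
    c=env.read_camera(n); cv2.imwrite(f'pics/{n}3.png',c['image'][:,:,::-1])
E
```

```text
time_s: 4.47
tool_pos: [0.5506, -0.186, 0.0667]
tool_rot: [-90.0, 0.0, -99.8]
force: [-0.3, 0.7, 1.0]
grip_width: 0.0003
```

View pics/wrist3.png

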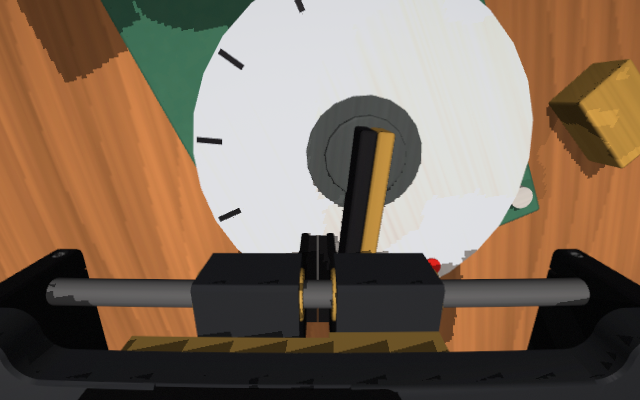

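The lever is now near click 1, touching the fingers and lagging about 8° because they are thinner than I assumed. I'll continue to zero.

```bash
python3 -m pendant '[0.11,-0.07,0,0,0,0.5,0,0.12,-0.06,0,0,0,0.5,0,0.12,-0.05,0,0,0,0.5,0,0.13,-0.03,0,0,0,0.5,0,0.08,-0.02,0,0,0,0.3,0,0.08,-0.01,0,0,0,0.3,0,0,0,0,0,0,0,0,0,0,0,0,0,0,0]'
python3 - <<'E'
from cell import env
from h import *
for n in('side','wrist'):
    c=env.read_camera(n); cv2.imwrite(f'pics/{n}4.png',c['image'][:,:,::-1])
E
```

```text
time_s: 5.58
tool_pos: [0.5755, -0.1947, 0.0666]
tool_rot: [-90.0, -0.0, -73.8]
force: [0.2, -1.1, -0.0]
grip_width: 0.0004
```

View pics/wrist4.png

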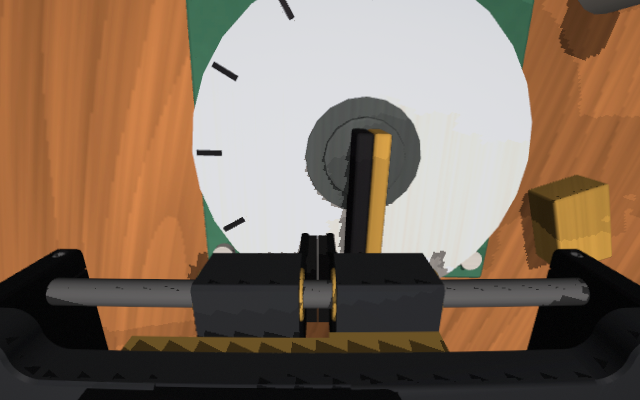

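```bash
python3 - <<'E'
from cell import env
from h import *
c=env.read_camera('wrist')
a=c['image'][100:280,280:460,::-1];cv2.imwrite('pics/w4c.png',cv2.resize(a,None,fx=3.3,fy=3.3,interpolation=cv2.INTER_CUBIC))
W=world(c,[(373,133),(367,253)],.089);d=W[1]-W[0];print(W,-75.1-np.degrees(np.arctan2(d[1],d[0])))
for A in(0,5,30):
    t=np.radians(-75.1-A);u=np.array([np.cos(t),np.sin(t),0]);C=np.array([.5843,-.1353,.089]);print(A,pix(c,[C-.016*u,C+.07*u]))
E
```

```text
[[ 0.5805303  -0.12216925  0.089     ]
 [ 0.59739833 -0.17921196  0.089     ]] -1.5734094359783342
0 [[373.99654251 127.67685498]
 [360.98008635 294.02676044]]
5 [[377.1138209  127.903904  ]
 [349.480236   293.38523664]]
30 [[391.47178457 133.0674821 ]
 [294.6989676  277.18177993]]
```

View pics/w4c.png

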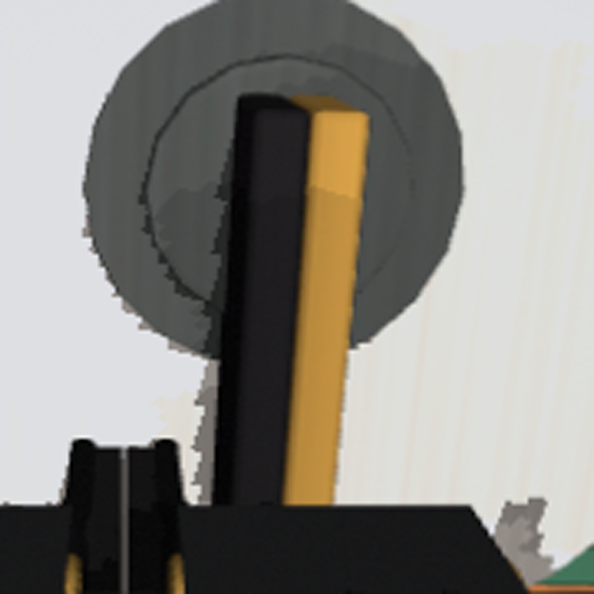

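```bash
python3 - <<'E'
import cv2
a=cv2.imread('pics/side4.png')[160:310,250:440];cv2.imwrite('pics/s4c.png',cv2.resize(a,None,fx=4,fy=4,interpolation=cv2.INTER_CUBIC))
E
```

```text
(no output)
```

View pics/s4c.png

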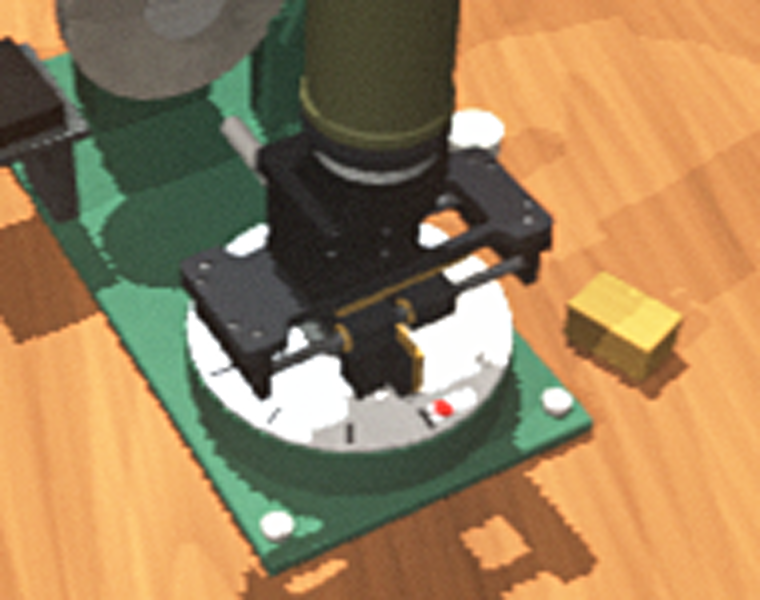

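The lever stands at the zero stop (measured −1.6±2°), beside the red dot. Next I back off, lift, cross over to the brass side and lower.

```bash
python3 -m pendant '[-0.2,-0.05,0,0,0,0,0,0,0,0.8,0,0,0,0,0,0,0.8,0,0,0,0,0.8,0.22,0,0,0,-0.1,0,0.81,0.22,0,0,0,0,0,0,0,-0.8,0,0,0,0,0,0,-0.8,0,0,0,0,0,0,0,0,0,0,0,0,0,0,0,0,0,0]'
python3 - <<'E'
from cell import env
from h import *
c=env.read_camera('wrist'); cv2.imwrite('pics/wrist5.png',c['image'][:,:,::-1])
o=env.get_obs();q=o['tool_pos'][:2];print(o['tool_pos'])
def T(a,r,off):
    d=np.radians(-75.1-a);u=np.array([np.cos(d),np.sin(d)]);t=np.array([u[1],-u[0]])
    return np.array([.5843,-.1353])+r*u+off*t
for a in range(0,125,5):
    n=T(a,.055,-.016);dl=(n-q)/.04;print(a,n.round(4),dl.round(3));q=n
E
```

```text
time_s: 6.85
tool_pos: [0.6326, -0.1795, 0.0679]
tool_rot: [-89.9, -0.0, -74.7]
force: [-0.3, -0.4, 0.1]
grip_width: 0.0008
[ 0.63305515 -0.17958157  0.06844619]
0 [ 0.6139 -0.1843] [-0.479 -0.119]
5 [ 0.6095 -0.1867] [-0.11 -0.06]
10 [ 0.6049 -0.1887] [-0.114 -0.05 ]
15 [ 0.6002 -0.1903] [-0.118 -0.04 ]
20 [ 0.5953 -0.1915] [-0.121 -0.029]
25 [ 0.5904 -0.1923] [-0.124 -0.019]
30 [ 0.5854 -0.1926] [-0.125 -0.008]
35 [ 0.5804 -0.1924] [-0.125  0.003]
40 [ 0.5755 -0.1919] [-0.124  0.014]
45 [ 0.5706 -0.1909] [-0.122  0.025]
50 [ 0.5658 -0.1895] [-0.12   0.035]
55 [ 0.5611 -0.1877] [-0.116  0.046]
60 [ 0.5566 -0.1855] [-0.112  0.056]
65 [ 0.5524 -0.1829] [-0.107  0.065]
70 [ 0.5483 -0.1799] [-0.101  0.074]
75 [ 0.5446 -0.1766] [-0.094  0.083]
80 [ 0.5411 -0.173 ] [-0.086  0.09 ]
85 [ 0.538  -0.1691] [-0.078  0.098]
90 [ 0.5353 -0.1649] [-0.069  0.104]
95 [ 0.5329 -0.1605] [-0.06  0.11]
100 [ 0.5309 -0.1559] [-0.05   0.114]
105 [ 0.5293 -0.1512] [-0.04   0.118]
110 [ 0.5281 -0.1463] [-0.029  0.121]
115 [ 0.5273 -0.1414] [-0.019  0.124]
120 [ 0.527  -0.1364] [-0.008  0.125]
```

View pics/wrist5.png

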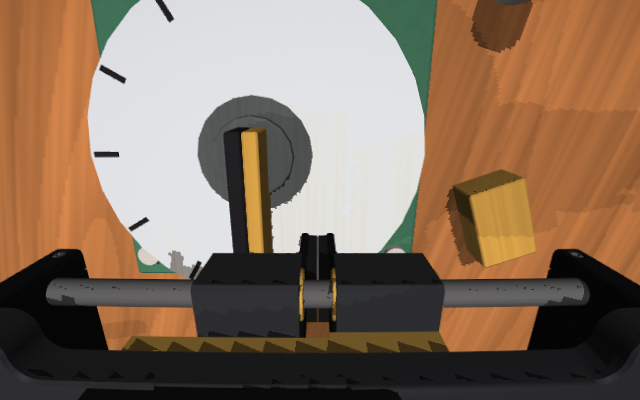

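The fingers are clear on the brass side and the lever is at zero. Now I push clockwise, first to about 40°.

```bash
python3 -m pendant '[-0.24,-0.06,0,0,0,0,0,-0.24,-0.06,0,0,0,0,0,-0.11,-0.06,0,0,0,-0.5,0,-0.114,-0.05,0,0,0,-0.5,0,-0.118,-0.04,0,0,0,-0.5,0,-0.121,-0.03,0,0,0,-0.5,0,-0.124,-0.02,0,0,0,-0.5,0,-0.125,-0.01,0,0,0,-0.5,0,-0.125,0,0,0,0,-0.5,0,-0.124,0.014,0,0,0,-0.5,0]'
python3 -m pendant '[0,0,0,0,0,0,0,0,0,0,0,0,0,0]'
python3 - <<'E'
from cell import env
from h import *
c=env.read_camera('wrist'); cv2.imwrite('pics/wrist6.png',c['image'][:,:,::-1])
for A in(30,40,45,60):
    t=np.radians(-75.1-A);u=np.array([np.cos(t),np.sin(t),0]);C=np.array([.5843,-.1353,.089]);print(A,pix(c,[C-.016*u,C+.05*u]))
E
```

```text
time_s: 8.15
tool_pos: [0.5753, -0.1925, 0.0676]
tool_rot: [-89.8, 0.0, -114.9]
force: [2.7, -0.9, -0.8]
grip_width: 0.0001
time_s: 8.4
tool_pos: [0.5741, -0.1921, 0.0668]
tool_rot: [-90.0, -0.0, -114.6]
force: [-0.2, 0.0, -0.3]
grip_width: 0.0004
30 [[277.28847776 126.01650881]
 [303.74519441 257.44535339]]
40 [[283.53564887 125.50235236]
 [286.63620797 258.62500848]]
45 [[286.68243616 125.66548077]
 [278.03908544 258.20651565]]
60 [[295.90044296 127.81105019]
 [252.6456449  252.94680868]]
```

View pics/wrist6.png

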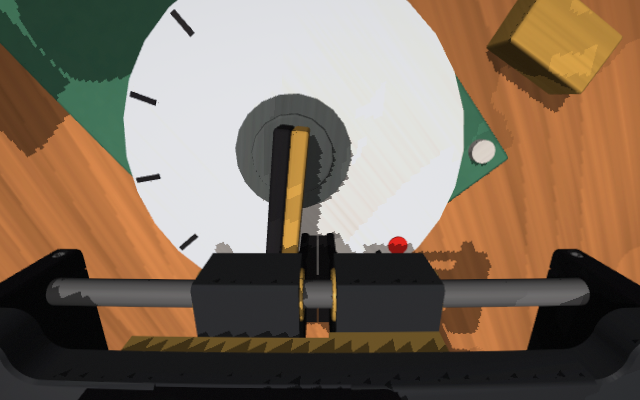

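The lever is at about 43°, in contact and just short of the hump, so it leads the tool angle by about 2–3°. I'll continue to tool angle 90°.

```bash
python3 -m pendant '[-0.122,0.025,0,0,0,-0.5,0,-0.12,0.035,0,0,0,-0.5,0,-0.116,0.046,0,0,0,-0.5,0,-0.112,0.056,0,0,0,-0.5,0,-0.107,0.065,0,0,0,-0.5,0,-0.101,0.074,0,0,0,-0.5,0,-0.094,0.083,0,0,0,-0.5,0,-0.086,0.09,0,0,0,-0.5,0,-0.078,0.098,0,0,0,-0.5,0,-0.069,0.104,0,0,0,-0.5,0]'
python3 -m pendant '[0,0,0,0,0,0,0,0,0,0,0,0,0,0]'
cat > look.py <<'E'
import sys
from cell import env
from h import *
c=env.read_camera('wrist'); cv2.imwrite(f'pics/wrist{sys.argv[1]}.png',c['image'][:,:,::-1])
o=env.get_obs();print(o['tool_pos'],o['force'])
for A in map(float,sys.argv[2:]):
    t=np.radians(-75.1-A);u=np.array([np.cos(t),np.sin(t),0]);C=np.array([.5843,-.1353,.089]);print(A,pix(c,[C-.016*u,C+.05*u]).round(1).tolist())
E
python3 look.py 7 80 90 100 120
```

```text
time_s: 9.7
tool_pos: [0.5343, -0.1653, 0.0666]
tool_rot: [-89.9, 0.0, -164.8]
force: [0.7, -2.9, -0.8]
grip_width: 0.0006
time_s: 9.95
tool_pos: [0.5344, -0.1654, 0.0666]
tool_rot: [-90.0, 0.0, -164.6]
force: [1.1, -1.9, -0.3]
grip_width: 0.0006
[ 0.5343619  -0.16534888  0.06657901] [-0.15805519 -1.35838414 -1.0349736 ]
80.0 [[273.9, 127.2], [300.7, 258.4]]
90.0 [[280.1, 126.7], [283.6, 259.6]]
100.0 [[286.4, 127.3], [266.5, 258.1]]
120.0 [[298.2, 131.7], [233.5, 247.2]]
```

View pics/wrist7.png

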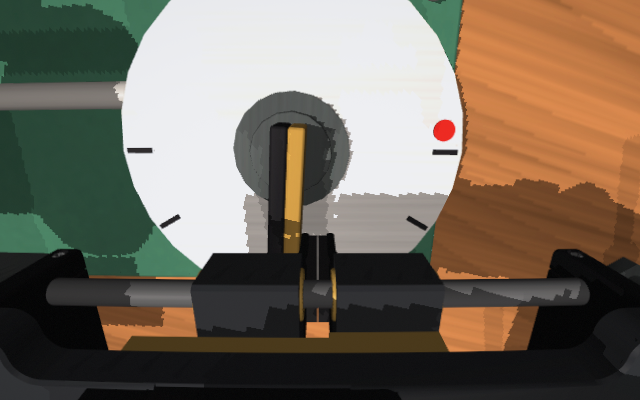

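The lever is at about 92–93°, in click 3. Next I advance gently toward the 105° hump.

```bash
python3 -m pendant '[-0.03,0.055,0,0,0,-0.25,0,-0.03,0.055,0,0,0,-0.25,0,-0.025,0.057,0,0,0,-0.25,0,-0.025,0.057,0,0,0,-0.25,0,0,0,0,0,0,0,0]'
python3 look.py 8 100 105 110 120
```

```text
time_s: 10.62
tool_pos: [0.5299, -0.1555, 0.0666]
tool_rot: [-90.0, -0.0, -174.6]
force: [0.4, -0.6, 0.9]
grip_width: 0.0006
[ 0.52984161 -0.15554869  0.0665513 ] [ 0.23117703 -0.50225544  1.50503184]
100.0 [[281.9, 127.0], [285.2, 259.9]]
105.0 [[285.0, 127.2], [276.6, 259.5]]
110.0 [[288.2, 127.6], [268.0, 258.4]]
120.0 [[294.3, 129.3], [251.2, 254.2]]
```

View pics/wrist8.png

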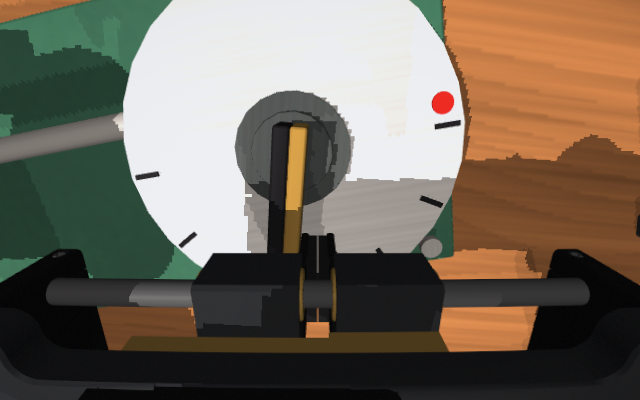

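Lever at about 103°, still in contact. I'll push 5° more in small rows.

```bash
python3 -m pendant '[-0.014,0.04,0,0,0,-0.167,0,-0.013,0.04,0,0,0,-0.167,0,-0.012,0.04,0,0,0,-0.167,0,0,0,0,0,0,0,0,0,0,0,0,0,0,0]'
python3 look.py 9 105 110 120 130
```

```text
time_s: 11.3
tool_pos: [0.5283, -0.151, 0.0666]
tool_rot: [-90.0, -0.0, -179.7]
force: [-0.5, -0.4, -0.9]
grip_width: 0.0008
[ 0.52832993 -0.1510556   0.06659605] [ 0.40860311  0.45877856 -0.3854022 ]
105.0 [[281.2, 127.2], [284.7, 260.0]]
110.0 [[284.3, 127.4], [276.1, 259.6]]
120.0 [[290.5, 128.5], [259.1, 256.8]]
130.0 [[296.4, 130.8], [242.6, 251.4]]
```

View pics/wrist9.png

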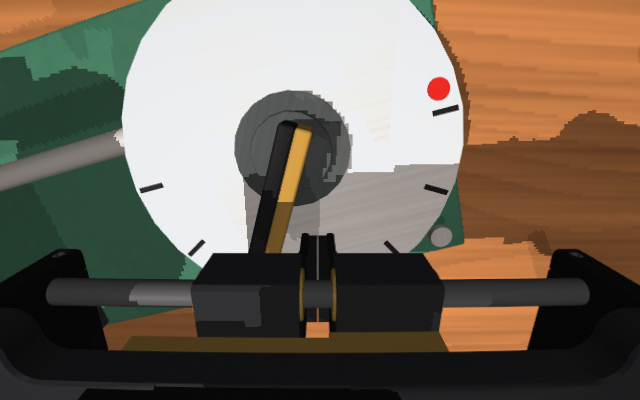

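It snapped forward to about 120°, clear of the finger. I'll back away, lift, and take a final look.

```bash
python3 -m pendant '[0.07,-0.28,0,0,0,0,0,0,0,0.8,0,0,0,0,0,0,1,0,0,0,0,0,0,1,0,0,0,0,0,-0.3,0.8,0,0,0,0,-0.7,-0.9,0,0,0,0,0,-0.7,-0.9,0,0,0,0,0,-0.7,-0.9,0,0,0,0,0,0,0,0,0,0,0,0,0,0,0,0,0,0,0]'
python3 - <<'E'
from cell import env
from h import *
o=env.get_obs();print(o['tool_pos'],o['force'])
for n in('top','side'):
    c=env.read_camera(n);im=c['image'][:,:,::-1]; cv2.imwrite(f'pics/{n}10.png',im)
    x,y=(230,120) if n=='top' else (240,160)
    cv2.imwrite(f'pics/{n}10c.png',cv2.resize(im[y:y+150,x:x+200],None,fx=4,fy=4,interpolation=cv2.INTER_CUBIC))
    for A in(90,120,150):
        t=np.radians(-75.1-A);u=np.array([np.cos(t),np.sin(t),0]);C=np.array([.5843,-.1353,.089]);print(n,A,((pix(c,[C-.016*u,C+.07*u])-[x,y])*4).round().tolist())
a=cv2.imread('pics/top0.png').astype(int);b=cv2.imread('pics/top10.png').astype(int)
E
```

```text
time_s: 12.6
tool_pos: [0.4474, -0.2824, 0.2107]
tool_rot: [-90.0, 0.0, -179.7]
force: [-0.1, 1.5, 0.3]
grip_width: 0.0009
[ 0.4474004  -0.28237493  0.21069018] [-0.0606234   1.48282496  0.27029689]
top 90 [[531.0, 278.0], [564.0, 388.0]]
top 120 [[542.0, 277.0], [515.0, 389.0]]
top 150 [[552.0, 283.0], [473.0, 366.0]]
side 90 [[414.0, 269.0], [284.0, 320.0]]
side 120 [[418.0, 279.0], [271.0, 276.0]]
side 150 [[415.0, 289.0], [289.0, 234.0]]
```

View pics/top10c.png

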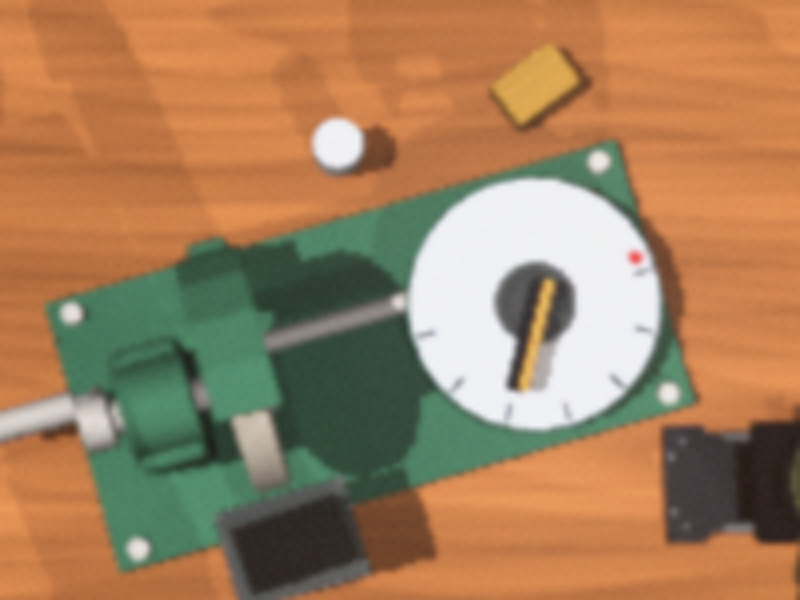

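View pics/side10c.png

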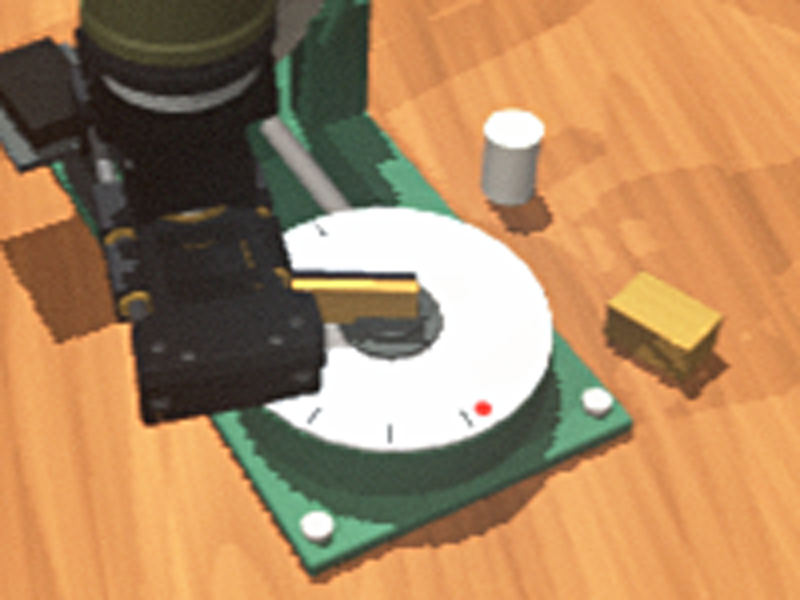

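Both views match the 120° projection: the lever lies at tick 4. The crank, pad, roller and block have the same pixels as at the start, and the arm is clear.

```bash
python3 -c "
from cell import env
o=env.get_obs();print(abs(o['joint_velocities']).max(),o['force']);print(env.sign_off())"
```

```text
0.44597572970237875 [ 0.29932051  0.10309583 -0.19131499]
the job is handed in; nothing more can be done
None
```

The feed selector is resting in the fourth click, and I handed the job in after about 13 s of robot time. With the fingers closed, I pushed the black side anticlockwise from click 2 to the zero stop. I then crossed over and pushed the brass side clockwise, stopping just past the 105° hump so it snapped into the fourth click by itself.

- **Lever position:** the final top and side pictures match the lever position expected at 120°, beside the fourth tick. At zero the wrist camera read −1.6°, within its roughly 2° error.
- **Crank and loose parts:** the crank, pad blank, roller and setting block looked unmoved in the final pictures. I didn't check the two bolts there, but the tool passed well above them.
- **Clearance:** the arm stood clear at 0.21 m height, with only noise-level force (about 0.3 N at hand-in, up to 1.5 N on the reading before).

The fingers turned out thinner than I assumed (about 14 mm closed, not 30), so I corrected the push offset along the way. No check failed.

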